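Index the knife-handle fixture

ROBOT

A 6-joint arm with a two-finger parallel gripper is mounted at the origin on the work surface. World frame = base frame: x ahead of the robot, y to its left, z up, the work surface at z = 0. Lengths are in m, angles in rad, forces in N, time in s.
With the tool pointing down it reaches from about 0.425 to 0.95 m from the base axis. Payload 14.7 kg.
Tool frame: the origin (TCP) lies between the finger pads; the fingertips stand 14 mm ahead of it and the grasp point (between the pads) lies 5 mm behind it; z points along the fingers, y is the line along which they close (so a half turn about z gives the same grasp; the last joint's range is limited). The gripper opens to 85 mm and grips with 20 to 120 N. Pads are 22 mm wide; open, the fingers measure 114 mm over their backs; the gripper's body (76 mm by 85 mm) begins 54 mm behind the grasp point. The pads swing forward as they close: fully open they stand 13 mm farther back than shut.
Start: joints at [-1.233, 0.48, 1.596, -0, 1.065, -0.047], TCP at [0.244, -0.602, 0.245] pointing down, gripper open.
Joint ranges: [-2.75, 2.75], [-0.82, 2.05], [0.23, 2.67], [-1.56, 4.7], [0.09, 2.69], [-2.92, 2.92]. Speed limits (rad/s): [1.89, 1.89, 2.39, 3.01, 3.01, 3.01].

INTERFACE

Orientations are given as a rotation vector (axis times angle).
In Python, from rig import bot gives the robot as it stands.
- The arm moves only by the tool apply_moves, never from a script. Its argument "plan" is a list that holds one entry, the list of rows, each a list of 5 numbers: the shift along the tool's x, y, z in cm, then the turn about the tool's z in degrees, then the opening, from -1 (shut) to 1 (fully open). A call has 1 to 12 rows; each row shifts and turns the commanded pose from where the row before left it, along the tool's axes as they then stand; what a row does not reach is not made up. A row lasts 1/10 s, in which the tool goes at most 50 mm and 8.59 degrees, less where a joint would pass 70% of its speed; a pose out of reach is approached as far as the arm can. A call is refused whole if a number of a shift passes 5 or a number of a turn 8.59, either way. A call with a gripper value outside its range is refused whole. The fingers move at their own pace and stop on an object; "grip_force" is the grip in N (left out, the last holds). Time passes only in rows, so rows that do not move let the fingers close. It gives the time, the measured TCP pose, the force, the opening and the grip force at its end, in the units of the state.
- bot.state(): the state, without advancing time (a new reading comes with each control period).
- bot.capture(name): name is "side" or "top"; returns the picture (420x560x3 uint8, red, green, blue); there is no depth.
- bot.camera_info(name): a dict with "mtx" (3x3 intrinsics, pixels), "dist" ([k1, k2, p1, p2, k3] as OpenCV has them; the pictures are not rectified), "rvec" (rotation vector, rad) and "tvec" (3), from world to camera coordinates, as OpenCV has them. Camera axes: x right, y down, z forward; pixel columns grow to the right and rows downward; lengths in m; the calibration is good to about 2 mm. A picture is of the moment at which its call begins. camera_info takes no time and is no camera call.
- bot.close_job(): hands the job in; it is judged then, once.
The state is a dict: "t": time; "q": joint angles; "joint_vel": joint speeds; "joint_torque": joint torques, N m; "tool_pos": TCP position; "tool_rot": TCP orientation; "ft_force": force on the tool from outside, world axes, zero at the start; "moment": the same for the moment, N m; "gripper_width": finger opening in m; "finger_force": force on a finger pad.
Only numpy, scipy, OpenCV 4.12 (cv2) and the standard library are available. Lean on these libraries where they do the work, as an engineer would, in place of code of your own. Each camera call takes 0.05 s, during which the arm holds its last target. There are 200 camera calls.

TASK

Turn the white dial of the knife-handle fixture by gently pushing one of its T-screws sideways with a fingertip, until the index mark on the dial lines up with the one long line of the scale, and leave it there. Do not lift the dial off its pivot, and leave the loose tools and parts around the fixture where they are.

Things in the scene. Friction and masses are not known exactly. Their poses are not given: they have to be found in the camera images.
- pivot (a point): Centre of the dial on its upright pivot axis, at the height of the dial's flat top (30 mm above the bench).
- fixture: The indexing fixture's green cast foot, 196 mm across, bolted to the bench by two lugs; origin at its centre on the bench, below the pivot. On it lie a flat dark grey scale disc (228 mm across, top 24 mm above the bench) and the white dial (166 mm across, 6 mm thick). Mid-dial stands a white tube (68 mm across, top 76 mm above the bench) holding a brown antler handle (top 102 mm).
- index_mark (a point): Outer end of the index mark, on the rim of the dial's top, 83 mm from the pivot axis and 30 mm above the bench. The mark is the only dark line on the white dial: radial, 36 mm long, 6 mm wide.
- target_line (a point): Inner end of the target line on the fixed scale disc, 84 mm from the pivot axis and 24 mm above the bench. Of the scale's thirteen pale radial lines, 15 degrees apart, it is the middle and only long one (27 mm long, 6 mm wide; others 9 mm, 2 mm wide). The scale disc is fixed, but its setting differs from start to start.
- dial (a joint): Turn of the dial about the upright pivot axis, rad, growing counter-clockwise seen from above; stops at -2.4 and 2.4, its zero is not the target. Friction of about 0.15 N m (about 2.5 N at a T-screw) holds it wherever it is left; no spring. From the start, the target is reached by turning clockwise (falling values) by 0.4 to 1.7 rad.
- spindle (a joint): Height of the dial above its seat, m: 0 seated, up to 0.04 if lifted. The dial only rests on its pivot by its weight (about 0.7 kg) and can be lifted, which is not wanted.
- screw0 (a point): T-screw of the tube, 60 degrees counter-clockwise from the index mark seen from above: a radial stem from the tube, 60 mm above the bench, carries an upright round steel cross-bar, 10 mm thick, from 46 to 94 mm above the bench, its axis 64 mm from the pivot axis; rigid with the dial. This point: on the bar's axis, 70 mm above the bench.
- screw1 (a point): T-screw of the tube, 180 degrees (directly opposite) from the index mark seen from above: a radial stem from the tube, 60 mm above the bench, carries an upright round steel cross-bar, 10 mm thick, from 46 to 94 mm above the bench, its axis 64 mm from the pivot axis; rigid with the dial. This point: on the bar's axis, 70 mm above the bench.
- screw2 (a point): T-screw of the tube, 60 degrees clockwise from the index mark seen from above: a radial stem from the tube, 60 mm above the bench, carries an upright round steel cross-bar, 10 mm thick, from 46 to 94 mm above the bench, its axis 64 mm from the pivot axis; rigid with the dial. This point: on the bar's axis, 70 mm above the bench.
- jar: Bystander, loose: glass jar with steel cap, 48 diameter x 75 mm tall; origin at its underside.
- screwdriver: Bystander, loose: red-handled screwdriver lying flat, 170 mm long; origin at its underside.
- sanding_block: Bystander, loose: cork sanding block 70 x 45 x 30 mm; origin at its underside.
- blank: Bystander, loose: dark wooden knife-handle blank lying flat, 110 x 30 x 14 mm; origin at its underside.
- collar: Bystander, loose: loose white ring 52 mm outside, 24 mm tall; origin at its underside.
- antler: Bystander, loose: short antler piece standing on end, 26 diameter x 50 mm tall; origin at its underside.
- wrench: Bystander, loose: open wrench lying flat, 150 mm long; origin at its underside.

How it is judged:
At the end, for the whole second after the job is handed in: The outer end of the index mark is within 5.5 mm (just under 4 degrees, so the two 6 mm wide marks overlap) of the inner end of the long scale line, seen from above; the dial is at rest and seated on its pivot (within 3 mm) (horizontal distance between index_mark and target_line below 0.0055 m and value of joint spindle below 0.003 m and velocity of joint dial between -0.02 and 0.02 rad/s); the robot touches nothing.
It fails at once if the dial is lifted off its seat (more than 5 mm) (value of joint spindle above 0.005 m).
It fails at once if the dial is pushed or pressed with more than 40 N (contact force between the fingers and dial above 40 N).
It fails at once if one of the loose things round the fixture is moved by more than 25 mm (distance of any of jar, screwdriver, sanding_block, blank, collar, antler, wrench from where it was at the start of the episode above 0.025 m).
It also fails if it takes over 48 s, if anything falls off the work surface, if the arm or the gripper's body presses on something with over 40 N, if the wrist force passes 120 N, or if a joint passes its speed limit or range.

## Working session

There is one attempt and no reset: what is moved stays moved. The work goes in short steps, Python scripts to look and compute and a tool call to move; the robot and the scene stay as the last step left them, time stands still between calls to the robot, and variables do not carry over. Pictures are saved under pics/ and viewed, at most 10 in all, crops included, and the job is handed in when it is done.

Besides the shell and the picture viewer there is one more tool, called after "Call:" as name(argument=value, ...), one argument or row to a line, values as JSON. apply_moves: Moves the arm, as the interface text tells. Its arguments: {"type":"object","properties":{"plan":{"type":"array"},"grip_force":{"type":"number"}},"required":["plan"]}

```bash
mkdir -p pics; python3 - <<'E'
from rig import bot
import cv2
for n in("top","side"):
    im=bot.capture(n); cv2.imwrite(f"pics/{n}0.png",im[:,:,::-1]); c=bot.camera_info(n); print(n,{k:[list(map(float,__import__('numpy').ravel(v)))] for k,v in c.items()if k in("mtx","dist","rvec","tvec")})
s=bot.state(); print(s)
E
```

```text
top {'mtx': [[383.9679397577684, 0.0, 277.72558290939816, 0.0, 383.9679397577684, 210.55008346306826, 0.0, 0.0, 1.0]], 'dist': [[-0.04548924846155778, 0.0, 0.0, 0.0, 0.0]], 'rvec': [[2.171576824037098, -2.1909480386453133, 0.08413505640372394]], 'tvec': [[0.07380439251949822, 0.5762434034725216, 0.8376896810641821]]}
side {'mtx': [[411.88192471909304, 0.0, 283.7731772272546, 0.0, 411.88192471909304, 207.54768503854723, 0.0, 0.0, 1.0]], 'dist': [[0.028638345152976134, 0.0, 0.0, 0.0, 0.0]], 'rvec': [[0.49077365445491256, -2.6434821240319373, 1.287617519943542]], 'tvec': [[0.5550023051642745, 0.15275773566480264, 0.6952274915462738]]}
{'t': 0.1, 'q': array([-1.23257837e+00,  4.80774952e-01,  1.59679507e+00, -3.76654280e-05,
        1.06515063e+00, -4.66149632e-02]), 'joint_vel': array([ 0.00035776, -0.00133223, -0.00067247, -0.00135821,  0.00051901,
        0.00121017]), 'joint_torque': array([ 7.56838654e-04, -9.52258372e+01, -4.31039715e+01, -1.38323817e-04,
        5.28211953e-03, -1.99702424e-05]), 'tool_pos': array([ 0.24389138, -0.60211622,  0.24473868]), 'tool_rot': array([-3.08251833e+00, -6.00586541e-01,  3.08510017e-04]), 'ft_force': array([0.23934074, 0.28941761, 0.44523988]), 'moment': array([ 0.00336597, -0.00298309, -0.00807038]), 'finger_force': 0.0, 'gripper_width': 0.08555068399061103}
```

View pics/top0.png

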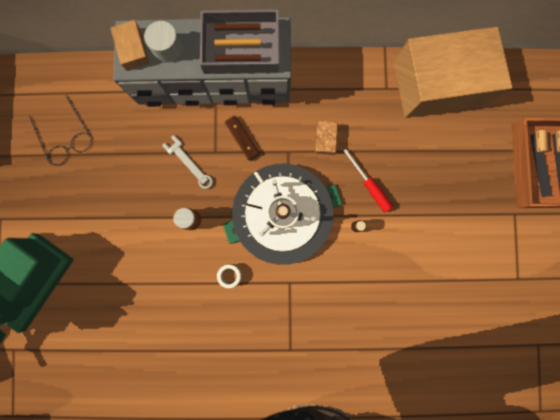

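View pics/side0.png

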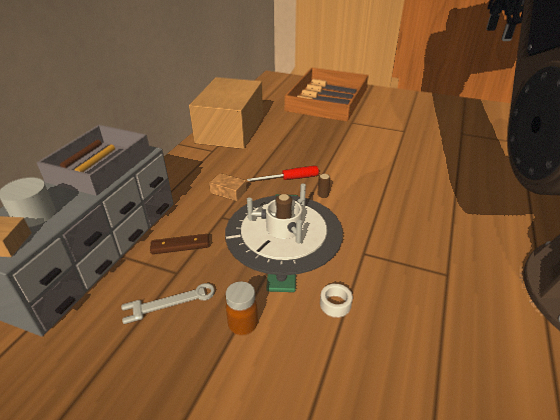

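The top view shows the dial at about (283,213) px, the index mark near (253,207) and the long line near (258,177). The jar, collar, wrench, blank, block, screwdriver and antler stand around it. Next I'll make metric views of the dial plane from both cameras.

```bash
cat > h.py <<'E'
import numpy as np, cv2
from rig import bot
def cam(n):
    c=bot.camera_info(n); return [np.array(c[k],float) for k in("rvec","tvec","mtx","dist")]
def proj(n,P):
    r,t,m,d=cam(n); return cv2.projectPoints(np.array(P,float).reshape(-1,1,3),r,t,m,d)[0][:,0]
def onplane(n,uv,z):
    r,t,m,d=cam(n); R=cv2.Rodrigues(r)[0]; C=-R.T@t.ravel()
    p=cv2.undistortPoints(np.array(uv,float).reshape(-1,1,2),m,d)[:,0]
    D=np.c_[p,np.ones(len(p))]@R; return C+D*((z-C[2])/D[:,2])[:,None]
def ortho(n,im,c,half,z,N=400):   # x up, y left
    g=np.linspace(half,-half,N); X,Y=np.meshgrid(c[0]+g,c[1]+g,indexing='ij')
    uv=proj(n,np.c_[X.ravel(),Y.ravel(),np.full(N*N,z)]).astype(np.float32).reshape(N,N,2)
    return cv2.remap(im,uv[...,0],uv[...,1],cv2.INTER_CUBIC)
E
python3 - <<'E'
from h import *
c=onplane("top",[[283,213]],.03)[0]; print(c)
out=[]
for n in("top","side"):
    im=cv2.imread(f"pics/{n}0.png"); out.append(ortho(n,im,c,.125,.027))
cv2.imwrite("pics/o0.png",np.hstack(out))
things={'jar':(184,218),'collar':(229,276),'antler':(361,227),'sd1':(347,151),'sd2':(388,209),'blk':(327,137),'bl1':(231,120),'bl2':(255,156),'wr':(206,182),'wr2':(170,142)}
for k,v in things.items(): print(k,onplane("top",[v],.02)[0][:2].round(3))
E
```

```text
[0.57073196 0.05702256 0.03      ]
jar [0.562 0.28 ]
collar [0.432 0.178]
antler [ 0.538 -0.118]
sd1 [ 0.712 -0.09 ]
sd2 [ 0.578 -0.18 ]
blk [ 0.745 -0.045]
bl1 [0.787 0.174]
bl2 [0.702 0.119]
wr [0.643 0.231]
wr2 [0.737 0.314]
```

View pics/o0.png

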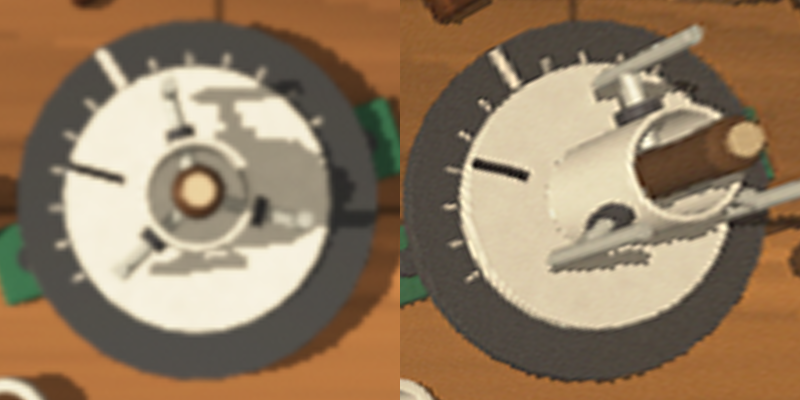

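In the metric views the mark is at about 75° and the long line at about 33.6° (counter-clockwise from +x), so the turn is about 41° clockwise. screw0 is at about 135°, on the near-left side. I'll refine these numbers, check the predicted bar against both views and plan the approach.

```bash
cat > ang.py <<'E'
from h import *
from scipy.optimize import minimize
C0=np.array([.5707,.057])
def ring(im,c,r,z):
    a=np.radians(np.arange(0,360,.25)); uv=proj("top",np.c_[c[0]+r*np.cos(a),c[1]+r*np.sin(a),np.full(a.size,z)]).astype(np.float32)
    return cv2.remap(im,uv[:,0][None],uv[:,1][None],cv2.INTER_LINEAR)[0].astype(float)
def centre(im):
    # scale-disc rim edge: maximise colour difference across it
    f=lambda c:-np.median(np.abs(ring(im,c,.110,.024)-ring(im,c,.118,.024)).sum(1))-np.median(np.abs(ring(im,c,.080,.03)-ring(im,c,.0865,.027)).sum(1))
    g=np.arange(-.006,.0061,.001); return min(((f(C0+[x,y]),x,y) for x in g for y in g))[1:]+C0
def peak(w,lo,hi):
    a=np.arange(0,360,.25); m=(a>lo)&(a<hi); v=np.clip(w[m]-np.median(w[m])-.35*np.ptp(w[m]),0,None); return (a[m]*v).sum()/v.sum()
def angles(im,c,lo,hi):
    dark=-np.mean([ring(im,c,r,.030).mean(1) for r in(.056,.062,.068,.074)],0)
    li=np.mean([ring(im,c,r,.024).mean(1) for r in(.098,.102,.106)],0)
    return peak(dark,lo,hi),peak(li,15,55)
E
python3 - <<'E'
from ang import *
from scipy.spatial.transform import Rotation as R
im=cv2.imread("pics/top0.png"); c=centre(im); print("c",c); m,t=angles(im,c,60,90); print("mark,target",m,t)
s=np.radians(m+60); b=np.r_[c+.064*np.array([np.cos(s),np.sin(s)])]
print("bar",b)
out=[]
for n in("top","side"):
    i=cv2.imread(f"pics/{n}0.png"); p=proj(n,[[*b,z] for z in(.046,.070,.094)]); print(n,p.round(1))
    x,y=p[1].astype(int); k=6; i=cv2.resize(i[y-45:y+45,x-60:x+60],None,fx=k,fy=k,interpolation=2)
    for q in p: cv2.circle(i,tuple(((q-[x-60,y-45]+.5)*k).astype(int)),4,(0,0,255),1)
    out.append(i[:, 160:560])
cv2.imwrite("pics/chk.png",np.hstack(out))
st=bot.state(); print(R.from_rotvec(st["tool_rot"]).as_matrix().round(3),st["q"].round(3))
E
```

```text
c [0.5707 0.059 ]
mark,target 75.24954730911779 32.98128864984602
bar [0.52524849 0.1040573 ]
top [[261.6 233.6]
 [261.1 233.4]
 [260.6 233.2]]
side [[299.  241.2]
 [299.4 231.1]
 [299.7 220.6]]
[[ 0.927  0.375 -0.   ]
 [ 0.375 -0.927  0.001]
 [ 0.    -0.001 -1.   ]] [-1.233  0.481  1.597 -0.     1.065 -0.047]
```

View pics/chk.png

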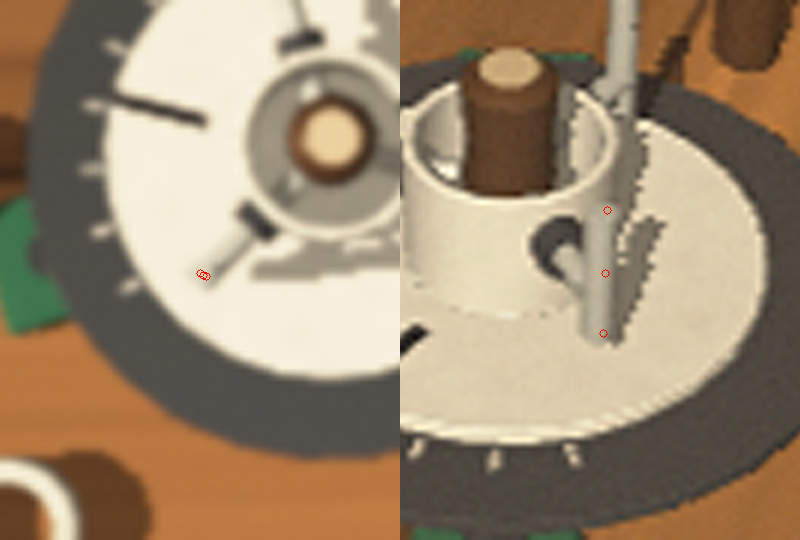

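Both views agree with the predicted bar to within about 2 mm, and its 46–94 mm height fits. The turn needed is −42.3°. The tool's x axis points along 22°, which is almost exactly the chord screw0 has to follow, so a straight push along tool x will do it.

Call:
apply_moves(
  plan=[
    [[4, 0, 0, 0, -1], [4, 0, 0, 0, -1], [4, 0, 0, 0, -1], [4, 0, 0, 0, -1], [4, 0, 0, 0, -1], [4, 0, 0, 0, -1], [1.6, -3.7, 0, 0, -1], [1.6, -3.7, 0, 0, -1], [1.6, -3.7, 0, 0, -1], [1.6, -3.7, 0, 0, -1], [1.6, -3.7, 0, 0, -1], [1.6, -3.7, 0, 0, -1]],
  ],
)

```text
t: 1.3
tool_pos: [0.4717, -0.2689, 0.2451]
tool_rot: [-3.083, -0.6, 0.0]
ft_force: [1.0, 0.2, 1.1]
gripper_width: -0.0001
finger_force: 0.0
```

Call:
apply_moves(
  plan=[
    [[1.6, -3.7, 0, 0, -1], [1.6, -3.7, 0, 0, -1], [1.6, -3.7, 0, 0, -1], [1.6, -3.7, 0, 0, -1], [1.6, -3.7, 0, 0, -1], [1.6, -3.7, 0, 0, -1], [1.6, -3.7, 0, 0, -1], [1.6, -3.7, 0, 0, -1], [0, 0, 0, 0, -1], [0, 0, 0, 0, -1]],
  ],
)

```text
t: 2.3
tool_pos: [0.4794, 0.0526, 0.2451]
tool_rot: [3.083, 0.604, -0.001]
ft_force: [-0.4, 0.1, -0.4]
gripper_width: 0.0002
finger_force: 0.0
```

```bash
cat > rel.py <<'E'
from h import *
from scipy.spatial.transform import Rotation as R
def rel(c=(.5707,.059)):
    s=bot.state(); M=R.from_rotvec(s["tool_rot"]).as_matrix(); d=s["tool_pos"][:2]-c
    print("t",s["t"],"pos",s["tool_pos"].round(4),"along x",(d@M[:2,0]).round(4),"along y",(d@M[:2,1]).round(4),"ang",np.degrees(np.arctan2(M[1,0],M[0,0])).round(2),"F",s["ft_force"].round(2),"w",s["gripper_width"])
E
python3 -c "
from rel import *
rel()"
```

```text
t 2.3 pos [0.4794 0.0526 0.2451] along x -0.087 along y -0.0285 ang 22.19 F [-0.36  0.13 -0.38] w 0.00016203719175858286
```

Call:
apply_moves(
  plan=[
    [[1.3, -1.6, 0, 0, -1], [1.3, -1.6, 0, 0, -1], [0, 0, 4, 0, -1], [0, 0, 4, 0, -1], [0, 0, 4, 0, -1], [0, 0, 3, 0, -1], [0, 0, 1.1, 0, -1], [0, 0, 0, 0, -1], [0, 0, 0, 0, -1]],
  ],
)

```text
t: 3.2
tool_pos: [0.4924, 0.0908, 0.0852]
tool_rot: [3.084, 0.6, 0.001]
ft_force: [-0.1, 0.4, 0.7]
gripper_width: -0.0002
finger_force: 0.0
```

```bash
python3 -c "
from rel import *
rel()
a=bot.capture('top');b=bot.capture('side')
cv2.imwrite('pics/a1.png',np.hstack([cv2.resize(a[150:290,200:340],(400,400)),cv2.resize(b[120:320,190:390],(400,400))])[:,:,::-1])"
```

```text
t 3.2 pos [0.4924 0.0908 0.0852] along x -0.0607 along y -0.0588 ang 22.01 F [-0.13  0.36  0.74] w -0.00016057525896205198
```

View pics/a1.png

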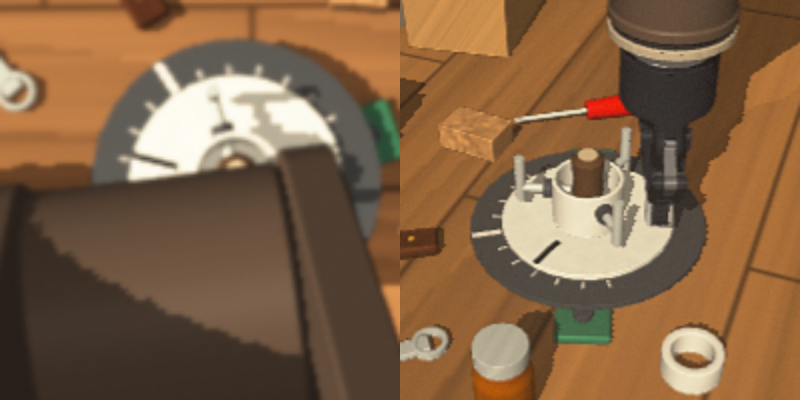

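The closed finger stands just behind screw0, clear of everything, with the tip between the bar's ends. In the left crop the mark (130,155) and the long line (165,75) stay visible.

Call:
apply_moves(
  plan=[
    [[0.6, 0, 0, 0, -1], [0.6, 0, 0, 0, -1], [0.4, 0, 0, 0, -1], [0.3, 0, 0, 0, -1], [0.3, 0, 0, 0, -1], [0.3, 0, 0, 0, -1], [0.3, 0, 0, 0, -1], [0.3, 0, 0, 0, -1], [0.3, 0, 0, 0, -1], [0.3, 0, 0, 0, -1], [0, 0, 0, 0, -1]],
  ],
)

```text
t: 4.4
tool_pos: [0.5267, 0.1053, 0.0843]
tool_rot: [3.084, 0.601, 0.001]
ft_force: [-1.2, -0.2, -0.4]
gripper_width: -0.0001
finger_force: 0.7
```

```bash
python3 -c "
from rel import *
from ang import *
rel()
a=bot.capture('top')[:,:,::-1];cv2.imwrite('pics/t2.png',a)
b=bot.capture('side')[:,:,::-1];cv2.imwrite('pics/s2.png',b)
print(angles(a,np.array([.5707,.059]),40,85))
cv2.imwrite('pics/a2.png',np.hstack([cv2.resize(a[150:290,200:340],(400,400)),cv2.resize(b[120:320,190:390],(400,400))]))"
```

```text
t 4.4 pos [0.5267 0.1053 0.0843] along x -0.0234 along y -0.0594 ang 22.05 F [-1.21 -0.21 -0.39] w -7.293463420894907e-05
(np.float64(42.40816436583262), np.float64(32.96352162335313))
```

View pics/a2.png

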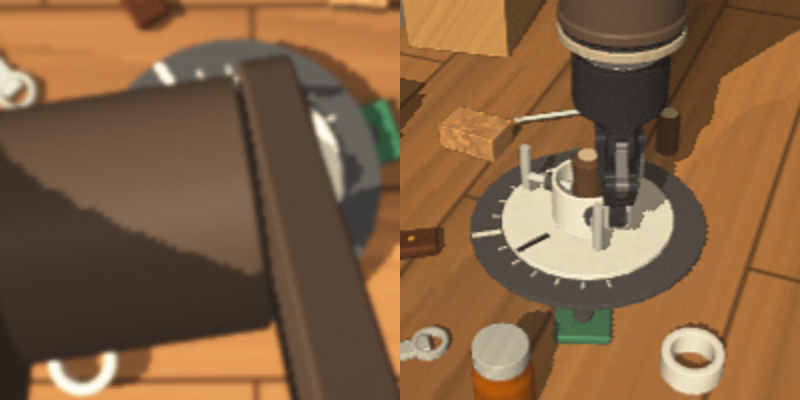

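The top view of the dial is now hidden by the arm. The side view shows the bar being pushed, with the mark at crop (533,242) moving toward the long line (485,234). I'll measure from the side camera, checked against its first picture.

```bash
sed -i 's/def ring(im,c,r,z):/CAM="top"\ndef ring(im,c,r,z):/; s/proj("top"/proj(CAM/' ang.py
cat > side.py <<'E'
import ang; from ang import *; ang.CAM="side"
import sys
def side(im,lo,hi): return angles(im,ang.SC,lo,hi)
ang.SC=centre(cv2.imread("pics/side0.png"))
E
python3 -c "
from side import *
print(ang.SC, side(cv2.imread('pics/side0.png'),62,88), side(cv2.imread('pics/s2.png'),45,72))"
```

```text
[0.5717 0.062 ] (np.float64(74.5412620869758), np.float64(31.93430954193743)) (np.float64(57.868714377255415), np.float64(31.931735883218284))
```

Call:
apply_moves(
  plan=[
    [[0.3, 0, 0, 0, -1], [0.3, 0, 0, 0, -1], [0.3, 0, 0, 0, -1], [0.3, 0, 0, 0, -1], [0.3, 0, 0, 0, -1], [0.3, 0, 0, 0, -1], [0.3, 0, 0, 0, -1], [0.2, 0, 0, 0, -1], [0.1, 0, 0, 0, -1], [0, 0, 0, 0, -1], [0, 0, 0, 0, -1]],
  ],
)

```text
t: 5.6
tool_pos: [0.5483, 0.1142, 0.0843]
tool_rot: [-3.084, -0.601, -0.0]
ft_force: [-0.7, -1.1, -0.9]
gripper_width: -0.0002
finger_force: 0.8
```

```bash
python3 -c "
from side import *
from rel import *
rel()
b=bot.capture('side')[:,:,::-1].copy();cv2.imwrite('pics/s3.png',b)
print(side(b,25,50))"
```

```text
t 5.6 pos [0.5483 0.1142 0.0843] along x -0.0 along y -0.0595 ang 22.04 F [-0.73 -1.06 -0.91] w -0.00016777496448767246
(np.float64(36.39719733179881), np.float64(31.935775585724407))
```

Call:
apply_moves(
  plan=[
    [[0.2, 0, 0, 0, -1], [0.15, 0, 0, 0, -1], [0.1, 0, 0, 0, -1], [0, 0, 0, 0, -1], [0, 0, 0, 0, -1]],
  ],
)

```text
t: 6.15
tool_pos: [0.5526, 0.1159, 0.0843]
tool_rot: [-3.084, -0.601, -0.0]
ft_force: [-1.1, -2.0, -0.6]
gripper_width: 0.0
finger_force: 1.0
```

```bash
python3 -c "
from side import *
from rel import *
rel()
b=bot.capture('side')[:,:,::-1].copy();cv2.imwrite('pics/s4.png',b)
print(side(b,20,45))"
```

```text
t 6.15 pos [0.5526 0.1159 0.0843] along x 0.0045 along y -0.0595 ang 22.05 F [-1.09 -2.04 -0.57] w 3.428048185902711e-05
(np.float64(32.17463377023901), np.float64(31.929894588896698))
```

The mark is now aligned. I'll back off along −x, lift, and move clear so the top camera can confirm it.

Call:
apply_moves(
  plan=[
    [[-0.5, 0, 0, 0, -1], [-1.5, 0, 0, 0, -1], [-2, 0, 0, 0, -1], [0, 0, -4, 0, -1], [0, 0, -4, 0, -1], [0, 0, -4, 0, -1], [-1, 4, 0, 0, -1], [-1, 4, 0, 0, -1], [-1, 4, 0, 0, -1], [0, 4, 0, 0, -1], [0, 4, 0, 0, -1], [0, 4, 0, 0, -1]],
  ],
)

```text
t: 7.4
tool_pos: [0.578, -0.1345, 0.2045]
tool_rot: [3.083, 0.6, 0.001]
ft_force: [-0.2, 0.6, -0.8]
gripper_width: -0.0
finger_force: 0.0
```

Call:
apply_moves(
  plan=[
    [[0, 4, 0, 0, -1], [0, 4, 0, 0, -1], [0, 4, 0, 0, -1], [0, 0, 0, 0, -1], [0, 0, 0, 0, -1], [0, 0, 0, 0, -1]],
  ],
)

```text
t: 8.0
tool_pos: [0.6222, -0.2433, 0.2042]
tool_rot: [-3.083, -0.601, 0.0]
ft_force: [0.6, 0.9, 0.8]
gripper_width: -0.0002
finger_force: 0.0
```

```bash
python3 -c "
from side import *
from rel import *
rel()
a=bot.capture('top')[:,:,::-1].copy(); b=bot.capture('side')[:,:,::-1].copy()
print(side(b,20,45)); ang.CAM='top'; print(angles(a,np.array([.5707,.059]),20,45))
cv2.imwrite('pics/a5.png',np.hstack([cv2.resize(a[100:300,160:400],(480,400)),b[100:300,200:400].repeat(2,0).repeat(2,1)[:,:320]]))"
```

```text
t 8.0 pos [ 0.6222 -0.2433  0.2042] along x -0.0658 along y 0.2995 ang 22.06 F [0.58 0.87 0.81] w -0.00015553099353296732
(np.float64(32.169259497427774), np.float64(31.937774311093516))
(np.float64(33.75231722133848), np.float64(32.97659557572794))
```

View pics/a5.png

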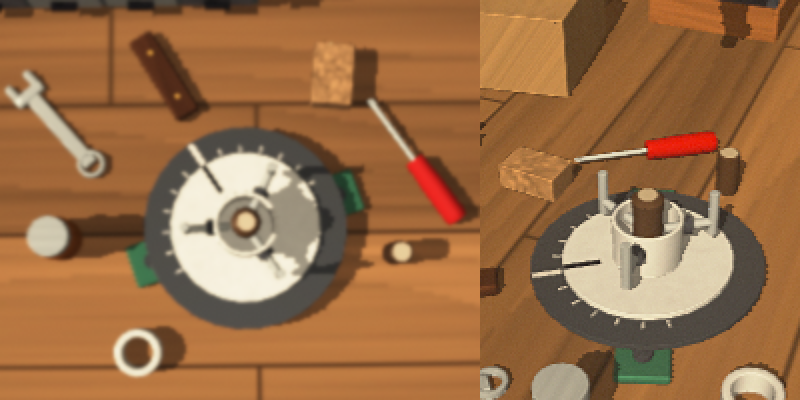

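The mark (205,165–220,190) continues the long line (190,145) in both views, within 1°. The loose things have not moved, and the arm is clear.

```bash
python3 -c "
from rig import bot
print(bot.close_job())"
```

```text
the job is handed in; nothing more can be done
None
```

I turned the dial about 42° clockwise by pushing screw0, and its index mark now lines up with the long line to within about 1° (roughly 1 mm at the rim) in both camera views. The dial looks seated, the loose parts look unmoved, and the job was handed in with the arm clear at about 8 s.

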